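# Seat a curtain-rod end and hold the sprung clamp lever at its setting pin

## Task

Slide the slim curtain-rod end, tail first, fully home into the upright sleeve of the bracket clamped in the vice, and let go of it. Then press the pad of the vice's sprung lever down until its top is level with the top of the setting pin beside it (no more than about a centimetre past it, or the sleeve gets crushed), and finish while still holding the lever steadily there with the gripper so that the grub screw can be tightened. Leave the other loose things where they are.

Things in the scene. Friction and masses are not known exactly. Their poses are not given: they have to be found in the camera images.
- slim_end: The slimmer of two upright aluminium curtain-rod ends standing on the cork trivet; loose, about 0.1 kg, turned round about its z axis. Origin at the centre of its underside, z up along it. Tail 24 mm in diameter from z = 0 to 52 mm (foot edge rounded 3 mm), collar 36 mm in diameter from 52 to 58 mm, grip 28 mm in diameter from 58 to 108 mm (its top).
- stout_end: Bystander on the trivet, the thicker rod end, of the same form and height: tail 34 mm, collar 46 mm, grip 38 mm in diameter. It does not fit the sleeve. Origin at the centre of its underside. Its centre is about 100 mm from that of the slim one; either can be on either side.
- plug_tube: Bystander standing on the trivet: clear plastic tube with two pale wall plugs in it, 29 mm in diameter, 60 mm tall. Origin at the centre of its underside.
- trivet: Round cork trivet, fixed, 190 mm in diameter, 10 mm thick. Origin at the centre of its underside, on the cart top.
- vice: Small vice, fixed: dark steel base 100 mm (x) by 280 mm (y), 12 mm thick; origin at the centre of its underside, z up. Grey jaws at its +y end hold an aluminium bracket with an upright sleeve; a black knob (not to be turned) points to -x there. The bracket's wall plate, 40 mm to +y of the sleeve, reaches 97 mm above the cart top. The lever runs from the middle to the -y end.
- sleeve_mouth (a point): Centre of the sleeve's open top, 105 mm above the cart top, at (0, 80) mm in the vice's frame; z up. Bore 26 mm in diameter, widening to 32 mm over the top 5 mm, 60 mm deep. The slim end is fully home when the underside of its collar sits on the rim, its own origin 52 mm below this point.
- lever: Sprung steel lever, 16 mm wide, hinged about the vice's x axis; origin on the hinge, 75 mm above the cart top, at (0, 20) mm in the vice's frame. It points to the vice's -y; at rest it slopes up by 0.25 rad to the pad. It can be pressed down by 0.5 rad and springs back when released. At the pad it takes about 4 N to start, 10 N when level, 17 N at the bottom.
- pad_top (a point): Centre of the top of the lever's black rubber pad, 36 x 36 mm, 115 mm along the lever from the hinge; 113 mm above the cart top at rest, about 85 mm when the lever is level. It moves with the lever. Press here from above.
- pin_top (a point): Centre of the flat top of the steel setting pin (head 18 mm in diameter), 36 mm to the vice's +x of the pad. It is set anew each time, from 80 to 98 mm above the cart top, and stays put. The lever is right when pad_top is at the same height as pin_top.
- ramekin: Bystander, blue ceramic ramekin, 84 mm in diameter, 45 mm tall; origin at the centre of its underside.
- spare_bracket: Bystander, L-shaped aluminium curtain bracket lying on the cart, 90 x 28 mm, one leg standing up 53 mm; origin under the middle of the lying leg.
- tape_measure: Bystander, black tape measure, 65 x 32 mm, 60 mm tall; origin at the centre of its underside.
- screwdriver: Bystander, screwdriver lying on the cart beyond the work; origin under its middle.

How it is judged:
By the outcome, as a careful person would: the job done as asked, in the order asked, and still so for the second after the job is handed in, while the arm keeps its last pose, push and grip.
It also fails if it takes over 64 s, if anything falls off the work surface, if the arm or the gripper's body presses on something with over 40 N, if the wrist force passes 120 N, or if a joint passes its speed limit or range.

## Robot

A 7-joint arm with a two-finger parallel gripper is mounted at the origin on the work surface. World frame = base frame: x ahead of the robot, y to its left, z up, the work surface at z = 0. Lengths are in mm, angles in rad, forces in N, time in s.
With the tool pointing down it reaches from about 400 to 850 mm from the base axis. Payload 10.4 kg.
Tool frame: the origin (TCP) lies at the very end of the fingers, on their centre line; the grasp point (between the pads) lies 19 mm behind it; z points along the fingers, y is the line along which they close (so a half turn about z gives the same grasp; the last joint's range is limited). The gripper opens to 85 mm and grips with 20 to 120 N. Pads are 22 mm wide; open, the fingers measure 114 mm over their backs; the gripper's body (76 mm by 85 mm) begins 54 mm behind the grasp point. The pads swing forward as they close: fully open they stand 13 mm farther back than shut.
Start: joints at [-1.133, 0.332, -0.065, 1.46, 0.022, 1.35, -0.088], TCP at [277.906, 559.838, 231.338] pointing down, gripper open.
Joint ranges: [-2.6, 2.6], [-0.5, 2.12], [-1.47, 1.34], [0.16, 2.42], [-1.27, 4.41], [0.06, 2.06], [-2.6, 2.6]. Speed limits (rad/s): [2.22, 2.22, 2.79, 2.79, 3.14, 3.14, 3.14].

## Interface

Orientations are given as a unit quaternion [w, x, y, z].
In Python, from bench import manip gives the robot as it stands.
- The arm moves only by the tool send_rows, never from a script. Its argument "deltas" is one flat list of numbers, 7 for each row, row after row: the finger opening in cm, from 0 to 8.54, then the shift along the tool's x, y, z in cm, then the turn, a rotation vector about the tool's x, y, z in rad. In form: [claw, dx, dy, dz, rx, ry, rz, claw, dx, dy, dz, rx, ry, rz, ...]. A call has exactly 10 rows; each row shifts and turns the commanded pose from where the row before left it, along the tool's axes as they then stand; what a row does not reach is not made up. A row lasts 1/8 s, in which the tool goes at most 62.5 mm and 10.7 degrees, less where a joint would pass 70% of its speed; a pose out of reach is approached as far as the arm can. A call is refused whole if a number of a shift passes 6.25 or a number of a turn 0.188, either way. A call with a gripper value outside its range is refused whole. The fingers move at their own pace and stop on an object; "force" is the grip in N (left out, the last holds). Time passes only in rows, so rows that do not move let the fingers close, or fill a call up. It gives the time, the measured TCP pose, the force, the opening and the grip force at its end, in the units of the state.
- manip.observe(): the state, without advancing time (a new reading comes with each control period).
- manip.grab_frame(name): name is "scene" or "top" or "wrist"; returns a dict with "frame" (480x640x3 uint8, red, green, blue), "fx", "fy", "cx", "cy" (pixels), "camera_from_world" (4x4, takes a point from world to camera coordinates). Camera axes: x right, y up, looking along -z (the intrinsics and any distortion apply to the point x, -y, -z); pixel columns grow to the right and rows downward; lengths in mm; the calibration is good to about 2 mm. A picture is of the moment at which its call begins. There is no depth.
- manip.job_done(): hands the job in; it is judged then, once.
The state is a dict: "t": time; "q": joint angles; "dq": joint speeds; "effort": joint torques, N m; "ee_pos": TCP position; "orientation": TCP orientation; "wrist_force": force on the tool from outside, world axes, zero at the start; "moment": the same for the moment, N m; "opening": finger opening in mm; "finger_force": force on a finger pad.
Only numpy, scipy, OpenCV 4.12 (cv2) and the standard library are available. Lean on these libraries where they do the work, as an engineer would, in place of code of your own. Each camera call takes 0.05 s, during which the arm holds its last target. There are 200 camera calls.

## Working session

There is one attempt and no reset: what is moved stays moved. The work goes in short steps, Python scripts to look and compute and a tool call to move; the robot and the scene stay as the last step left them, time stands still between calls to the robot, and variables do not carry over. Pictures are saved under pics/ and viewed, at most 10 in all, crops included, and the job is handed in when it is done.

Besides the shell and the picture viewer there is one more tool, called after ">>>" as name(argument=value, ...) on one line, values as JSON. send_rows: Moves the arm, as the interface text tells. Its arguments: {"type":"object","properties":{"deltas":{"type":"array","items":{"type":"number"}},"force":{"type":"number"}},"required":["deltas"]}

```bash
ls; mkdir -p pics
cat > h.py <<'E'
from bench import manip
import numpy as np, cv2
def snap(n,f):
    d=manip.grab_frame(n); cv2.imwrite(f'pics/{f}.png',d['frame'][:,:,::-1]); np.savez(f'pics/{f}.npz',**d); return d
def ray(d,u,v):
    T=np.array(d['camera_from_world']); R,t=T[:3,:3],T[:3,3]
    c=-R.T@t; p=np.array([(u-d['cx'])/d['fx'],-(v-d['cy'])/d['fy'],-1.]); return c,R.T@p
def onz(d,u,v,z):
    c,r=ray(d,u,v); return c+r*(z-c[2])/r[2]
def proj(d,P):
    T=np.array(d['camera_from_world']); p=T[:3,:3]@np.array(P,float)+T[:3,3]
    return np.array([d['cx']+d['fx']*p[0]/-p[2], d['cy']-d['fy']*p[1]/-p[2]])
def tri(*obs):
    A=np.zeros((3,3));b=np.zeros(3)
    for d,u,v in obs:
        c,r=ray(d,u,v); r=r/np.linalg.norm(r); M=np.eye(3)-np.outer(r,r); A+=M;b+=M@c
    return np.linalg.solve(A,b)
E
python3 - <<'E'
from h import *
s=manip.observe(); print(s)
for n in ("scene","top","wrist"):
    d=snap(n,n+'0'); print(n,{k:v for k,v in d.items() if k!='frame'})
E
```

```text
pics
{'t': 0.0, 'q': array([-1.1326196 ,  0.33286807, -0.06471313,  1.46091631,  0.0216105 ,
        1.34988454, -0.08846982]), 'dq': array([ 0.0002989 ,  0.00055376, -0.00081405,  0.000502  , -0.00081645,
       -0.00045533, -0.00026062]), 'effort': array([ 6.09629951e-04, -6.25451660e+01,  4.94378060e-02, -3.91609097e+01,
        1.62911857e-02,  9.83014586e-03,  7.20788557e-05]), 'ee_pos': array([277.74268285, 559.49531651, 230.53027331]), 'orientation': array([-1.23981624e-04,  2.28323769e-01,  9.73585014e-01, -6.78908418e-04]), 'wrist_force': array([ 0.00781548, -0.39517336, -0.42812041]), 'moment': array([-0.01705823, -0.01527674,  0.0536768 ]), 'finger_force': 0.0, 'opening': 85.38768942498642}
scene {'fx': 608.1074196556904, 'fy': 608.1074196556904, 'cx': 309.0756933020439, 'cy': 238.16790984114238, 'camera_from_world': array([[ 8.46162761e-01,  5.32823082e-01, -1.03992625e-02,
        -5.26946492e+02],
       [-2.78834024e-01,  4.59270080e-01,  8.43399419e-01,
         1.06504460e+02],
       [ 4.54158748e-01, -7.10753514e-01,  5.37186443e-01,
        -1.62895062e+03],
     
[... 319 characters left out ...]
2.45584826e-02,  9.34787806e-02,
        -6.66411567e+02],
       [-9.35818734e-02,  3.08012244e-03,  9.95606823e-01,
        -1.04615766e+03],
       [ 0.00000000e+00,  0.00000000e+00,  0.00000000e+00,
         1.00000000e+00]])}
wrist {'fx': 351.45685954927706, 'fy': 351.45685954927706, 'cx': 318.3994405417, 'cy': 240.13196373822288, 'camera_from_world': array([[ 4.44642629e-01,  8.95707653e-01, -8.56240285e-04,
        -6.24760711e+02],
       [-8.60684425e-01,  4.26991486e-01, -2.77309560e-01,
         3.71404231e+01],
       [-2.48022688e-01,  1.24040604e-01,  9.60780243e-01,
        -3.78875026e+02],
       [ 0.00000000e+00,  0.00000000e+00,  0.00000000e+00,
         1.00000000e+00]])}
```

View pics/scene0.png

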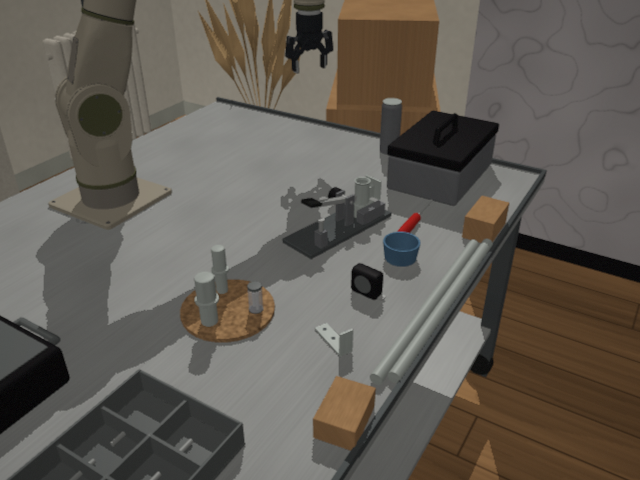

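View pics/top0.png

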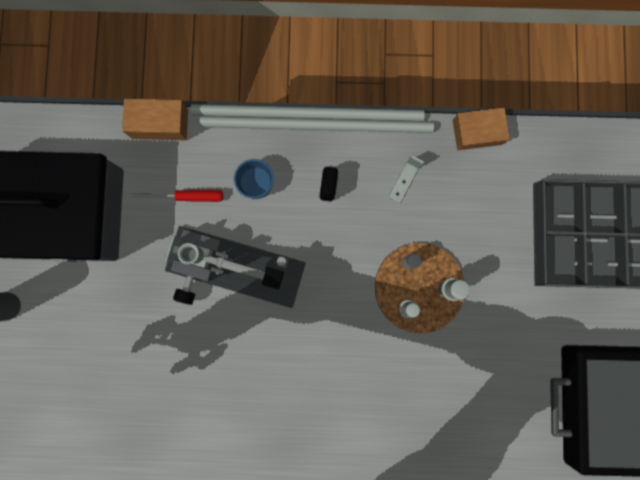

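The scene view shows two rod ends on the trivet: the slim one is at about (219,270), and the stout one, nearer, at about (206,300). The vice is at about (340,215). In the top view the slim end's top is at about (409,309), the stout one's at (456,289), the sleeve at (189,253), the pad at (272,275) and the pin at (282,261). I'll enlarge these for pixel accuracy.

Run:
```python
import cv2,numpy as np
t=cv2.imread('pics/top0.png');s=cv2.imread('pics/scene0.png')
def c(i,x,y,w,h):return cv2.resize(i[y:y+h,x:x+w],(400,300),interpolation=cv2.INTER_CUBIC)
a=np.vstack([np.hstack([c(t,160,205,160,120),c(t,360,225,120,90)]),np.hstack([c(s,280,165,120,90),c(s,170,235,120,90)])])
cv2.imwrite('pics/m1.png',a)
```

```text
(no output)
```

View pics/m1.png

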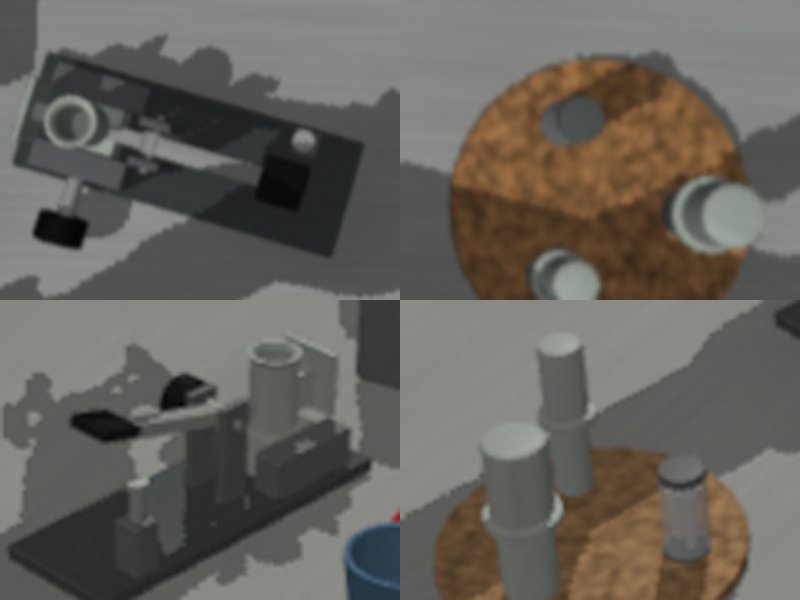

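The enlargement gives, in full-image pixels:

| Point | Top view | Scene view |
|---|---|---|
| Sleeve rim | (190.4,253.4) | (362.8,181.2) |
| Pad | (273.6,277.8) | (311.8,202.8) |
| Pin top | (281.6,261.4) | (321.4,220.2) |
| Slim end's top | (412.5,309.3) | (217.7,248.8) |

Run:
```python
from h import *
t=dict(np.load('pics/top0.npz'));s=dict(np.load('pics/scene0.npz'))
for n,a,b,z in [('sleeve',(190.4,253.4),(362.8,181.2),105),('pad',(273.6,277.8),(311.8,202.8),113),('pin',(281.6,261.4),(321.4,220.2),89),('slim',(412.5,309.3),(217.7,248.8),118),('stout',(360+.3*333,225+.3*213),(170+.3*114,235+.3*140),118)]:
    print(n,tri((t,*a),(s,*b)).round(1),onz(t,*a,z).round(1),onz(s,*b,z).round(1))
C=np.array([onz(t,160+u/2.5,205+v/2.5,12) for u,v in [(47,53),(363,143),(331,257),(13,163)]])
print(C.round(1),C.mean(0)); 
d=(C[0]+C[3]-C[1]-C[2])[:2]; print('vice +y dir',np.degrees(np.arctan2(d[1],d[0])))
```

```text
sleeve [616.1 256.4 101.7] [615.4 255.3 105. ] [619.4 251.1 105. ]
pad [572.5  93.7 107. ] [572.5  93.3 113. ] [578.1  84.5 113. ]
pin [605.4  81.1  77.7] [605.   80.4  89. ] [615.3  64.9  89. ]
slim [ 518.7 -171.9  113.6] [ 519.7 -170.4  118. ] [ 522.3 -177.3  118. ]
stout [ 559.6 -261.   115.5] [ 560.1 -259.9  118. ] [ 561.5 -263.9  118. ]
[[677.  304.1  12. ]
 [607.5  35.2  12. ]
 [511.9  59.4  12. ]
 [583.6 328.1  12. ]] [595.00864488 181.67987194  12.        ]
vice +y dir 75.28508428862051
```

>>> send_rows(deltas=[8.5,0,0,0,0,0,-0.102,8.5,0,0,0,0,0,-0.102,8.5,-3.06,-3.2,0,0,0,0,8.5,-3.06,-3.2,0,0,0,0,8.5,-3.06,-3.2,0,0,0,0,8.5,-3.06,-3.2,0,0,0,0,8.5,-3.06,-3.2,0,0,0,0,8.5,-3.06,-3.2,0,0,0,0,8.5,-3.06,-3.2,0,0,0,0,8.5,-3.06,-3.2,0,0,0,0])

```text
t: 1.4
ee_pos: [450.1, 248.6, 231.2]
orientation: [-0.0, 0.128, 0.992, 0.0]
wrist_force: [0.6, 0.0, -0.5]
opening: 85.1
finger_force: 0.0
```

>>> send_rows(deltas=[8.5,-2.18,-4.87,0.13,0,0,0,8.5,-2.18,-4.87,0.13,0,0,0,8.5,-2.18,-4.87,0.13,0,0,0,8.5,-2.18,-4.87,0.13,0,0,0,8.5,-2.18,-4.87,0.13,0,0,0,8.5,-2.18,-4.87,0.13,0,0,0,8.5,-2.18,-4.87,0.13,0,0,0,8.5,-2.18,-4.87,0.13,0,0,0,8.5,0,0,0,0,0,0,8.5,0,0,0,0,0,0])

```text
t: 2.65
ee_pos: [519.3, -170.6, 220.6]
orientation: [-0.0, 0.128, 0.992, 0.0]
wrist_force: [0.2, -0.2, -0.6]
opening: 85.1
finger_force: 0.0
```

Run:
```python
from h import *
s=manip.observe(); print(s['t'],s['ee_pos'],s['orientation'],s['q'])
d=snap('wrist','w1')
for z in (118,): print(proj(d,[519.5,-171,z]), proj(d,s['ee_pos']))
```

```text
2.65 [ 519.28705209 -170.61970526  220.56351296] [-3.38058109e-04  1.28054118e-01  9.91767108e-01  1.81763862e-04] [-0.24016708  0.17061867  0.53442734  1.71154706 -0.09053264  1.28468975
  1.62753221]
[317.74334875 238.57088344] [318.11489594 300.52605391]
```

View pics/w1.png

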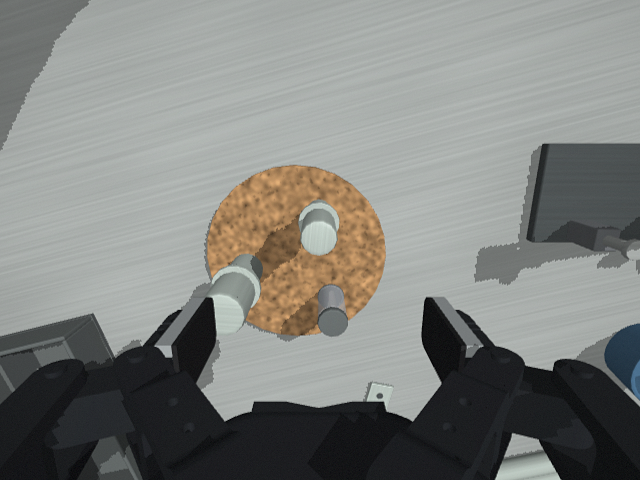

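The wrist view shows the slim end's top at about (319,238), against a prediction of (317.7,238.6), so its position is confirmed to within 1.5 mm. The stout end and the tube are clear of the fingers.

>>> send_rows(deltas=[8.5,0,0.12,4,0,0,0,8.5,0,0,4,0,0,0,8.5,0,0,3,0,0,0,8.5,0,0,2,0,0,0,8.5,0,0,1.3,0,0,0,8.5,0,0,0,0,0,0,6,0,0,0,0,0,0,4.5,0,0,0,0,0,0,3.2,0,0,0,0,0,0,2,0,0,0,0,0,0], force=50)

```text
t: 3.95
ee_pos: [520.0, -170.1, 78.4]
orientation: [0.0, 0.128, 0.992, 0.0]
wrist_force: [-0.4, -1.5, 3.5]
opening: 26.6
finger_force: 48.9
```

>>> send_rows(deltas=[1,0,0,0,0,0,0,1,0,0,0,0,0,0,1,0,0,0,0,0,0,1,0,0,0,0,0,0,1,0,0,-0.5,0,0,0,1,0,0,-1,0,0,0,1,0,0,-3,0,0,0,1,0,0,-4,0,0,0,1,0,0,-4,0,0,0,1,0,0,0,0,0,0])

```text
t: 5.2
ee_pos: [521.2, -170.5, 206.4]
orientation: [0.003, 0.128, 0.992, 0.0]
wrist_force: [-0.3, 0.5, -1.1]
opening: 26.7
finger_force: 49.2
```

>>> send_rows(deltas=[1,0.22,4.72,-0.36,0,0,0,1,0.22,4.72,-0.36,0,0,0,1,0.22,4.72,-0.36,0,0,0,1,0.22,4.72,-0.36,0,0,0,1,0.22,4.72,-0.36,0,0,0,1,0.22,4.72,-0.36,0,0,0,1,0.22,4.72,-0.36,0,0,0,1,0.22,4.72,-0.36,0,0,0,1,0,0,0,0,0,0,1,0,0,0,0,0,0])

```text
t: 6.45
ee_pos: [598.3, 199.0, 230.9]
orientation: [-0.0, 0.128, 0.992, -0.001]
wrist_force: [-0.9, -0.8, -2.2]
opening: 26.8
finger_force: 49.4
```

Run:
```python
from h import *
s=manip.observe(); e=s['ee_pos'];print(s['t'],e,s['orientation'])
w=snap('wrist','w2');sc=snap('scene','s2');t=snap('top','t2')
def c(i,x,y,w,h):return cv2.resize(i[y:y+h,x:x+w],(400,300),interpolation=cv2.INTER_CUBIC)
W,S,T=w['frame'],sc['frame'],t['frame']
a=np.vstack([np.hstack([c(W,240,160,200,150),c(W,220,130,400,300)]),np.hstack([c(S,280,100,160,120),c(T,160,205,160,120)])])
cv2.imwrite('pics/m2.png',a[:,:,::-1])
b=e-[0,0,68.4]
print('pred tail foot w',proj(w,b),'sc',proj(sc,b),'sleeve w',proj(w,[615.5,257,105]),'pin w',proj(w,[606,82,85]))
```

```text
6.45 [598.30567715 198.96554454 230.90832535] [-4.79300657e-04  1.28228177e-01  9.91744373e-01 -6.35045343e-04]
pred tail foot w [318.3541014  252.80392231] sc [345.11419459 165.73203025] sleeve w [394.88633852 232.47366265] pin w [191.40296456 265.60949473]
```

View pics/m2.png

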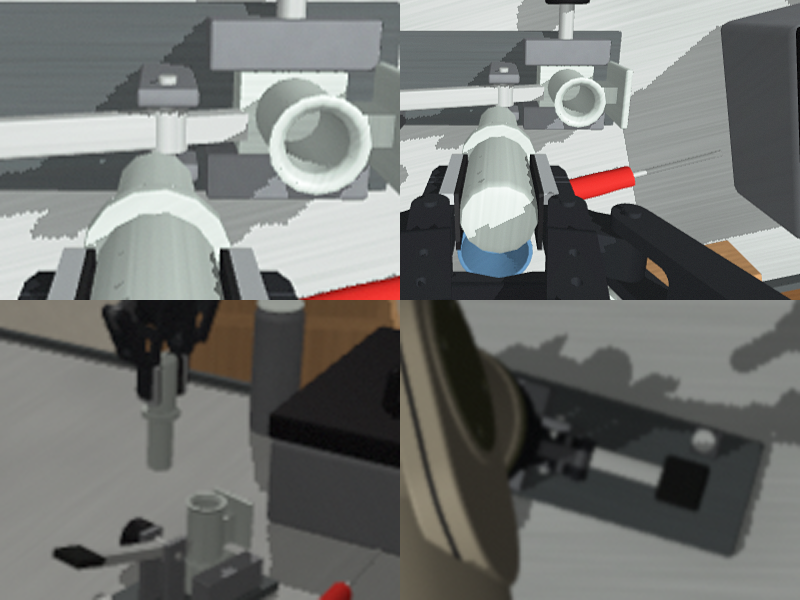

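In the wrist crop the sleeve rim is at full-image (400.2,232), about 5 px right of the prediction. The held end is centred at column 318, as expected. In the scene view the foot is at (343.6,165.6) and the rim at (362.4,181.2). I'll go by the wrist view and move above the sleeve.

Run:
```python
from h import *
from scipy.spatial.transform import Rotation as Ro
w=dict(np.load('pics/w2.npz'));s=manip.observe();e=s['ee_pos'];q=s['orientation']
p=onz(w,400.2,232,105);R=Ro.from_quat(np.r_[q[1:],q[0]]).as_matrix()
print(p, R.T@(p-e))
```

```text
[616.18684408 261.14155541 105.        ] [ -0.90197778  65.37120098 126.60776277]
```

>>> send_rows(deltas=[1,-0.09,2.5,0,0,0,0,1,0,2.5,0,0,0,0,1,0,1.54,0,0,0,0,1,0,0,2,0,0,0,1,0,0,1.5,0,0,0,1,0,0,0.9,0,0,0,1,0,0,0,0,0,0,1,0,0,0,0,0,0,1,0,0,0,0,0,0,1,0,0,0,0,0,0])

```text
t: 7.85
ee_pos: [616.2, 262.9, 188.1]
orientation: [0.0, 0.128, 0.992, 0.0]
wrist_force: [0.3, -0.2, -0.3]
opening: 27.1
finger_force: 49.5
```

Run:
```python
from h import *
s=manip.observe(); e=s['ee_pos'];print(s['t'],e,s['orientation'])
w=snap('wrist','w3');sc=snap('scene','s3')
def c(i,x,y,w,h,o):return cv2.resize(i[y:y+h,x:x+w],o,interpolation=cv2.INTER_CUBIC)
a=np.vstack([c(w['frame'],220,150,200,75,(800,300)),np.hstack([c(sc['frame'],320,130,80,60,(400,300)),c(w['frame'],160,130,320,240,(400,300))])])
cv2.imwrite('pics/m3.png',a[:,:,::-1])
b=e-[0,0,68.4];print('foot w',proj(w,b),'sc',proj(sc,b),'rim',proj(w,[616.2,261.1,105]),proj(sc,[616.2,261.1,105]))
```

```text
7.85 [616.24063425 262.85585539 188.14716562] [2.69139138e-04 1.28072537e-01 9.91764734e-01 2.55739105e-04]
foot w [318.10455637 252.72911089] sc [364.1614395  173.54125383] rim [315.57286658 246.4706237 ] [363.57614136 179.27734247]
```

View pics/m3.png

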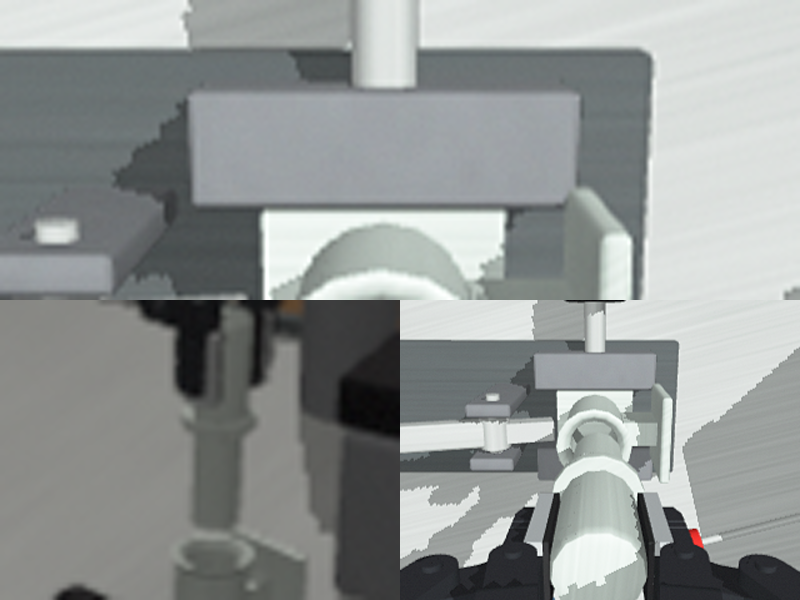

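The foot sits right over the rim. In the wrist view the rim centre is near (316.7,249), within 1–2 mm of the tool axis. I'll make a small correction, then lower gently while watching the force.

>>> send_rows(deltas=[1,-0.15,-0.08,0,0,0,0,1,0,0,0.5,0,0,0,1,0,0,0.4,0,0,0,1,0,0,0.3,0,0,0,1,0,0,0.2,0,0,0,1,0,0,0.2,0,0,0,1,0,0,0.2,0,0,0,1,0,0,0.2,0,0,0,1,0,0,0,0,0,0,1,0,0,0,0,0,0])

```text
t: 9.2
ee_pos: [617.4, 261.7, 167.8]
orientation: [0.0, 0.128, 0.992, 0.0]
wrist_force: [-0.1, -0.1, -0.3]
opening: 26.8
finger_force: 49.5
```

>>> send_rows(deltas=[1,0,0,0.1,0,0,0,1,0,0,0.1,0,0,0,1,0,0,0.1,0,0,0,1,0,0,0.1,0,0,0,1,0,0,0,0,0,0,1,0,0,0,0,0,0,1,0,0,0,0,0,0,1,0,0,0,0,0,0,1,0,0,0,0,0,0,1,0,0,0,0,0,0])

```text
t: 10.45
ee_pos: [617.3, 261.7, 163.7]
orientation: [0.0, 0.128, 0.992, 0.0]
wrist_force: [-0.8, -0.1, -1.1]
opening: 26.7
finger_force: 49.5
```

>>> send_rows(deltas=[1,0,0,0.2,0,0,0,1,0,0,0.2,0,0,0,1,0,0,0.2,0,0,0,1,0,0,0.2,0,0,0,1,0,0,0.2,0,0,0,1,0,0,0.2,0,0,0,1,0,0,0.2,0,0,0,1,0,0,0.2,0,0,0,1,0,0,0,0,0,0,1,0,0,0,0,0,0])

```text
t: 11.7
ee_pos: [617.3, 261.6, 147.7]
orientation: [-0.0, 0.128, 0.992, -0.0]
wrist_force: [-0.1, -0.7, -1.2]
opening: 27.2
finger_force: 49.5
```

Sliding freely. 26 mm remain.

>>> send_rows(deltas=[1,0,0,0.4,0,0,0,1,0,0,0.4,0,0,0,1,0,0,0.4,0,0,0,1,0,0,0.4,0,0,0,1,0,0,0.3,0,0,0,1,0,0,0.3,0,0,0,1,0,0,0.1,0,0,0,1,0,0,0,0,0,0,1,0,0,0,0,0,0,1,0,0,0,0,0,0])

```text
t: 12.95
ee_pos: [617.2, 261.6, 124.6]
orientation: [-0.0, 0.128, 0.992, -0.0]
wrist_force: [-1.2, -1.0, -2.1]
opening: 26.9
finger_force: 49.4
```

>>> send_rows(deltas=[1,0,0,0.1,0,0,0,1,0,0,0.1,0,0,0,1,0,0,0.05,0,0,0,1,0,0,0,0,0,0,1,0,0,0,0,0,0,1,0,0,0,0,0,0,1,0,0,0,0,0,0,1,0,0,0,0,0,0,1,0,0,0,0,0,0,1,0,0,0,0,0,0])

```text
t: 14.2
ee_pos: [617.4, 261.5, 122.2]
orientation: [0.0, 0.128, 0.992, -0.0]
wrist_force: [-1.8, -2.8, 0.8]
opening: 27.4
finger_force: 49.5
```

>>> send_rows(deltas=[1,0,0,0.05,0,0,0,1,0,0,0.05,0,0,0,1,0,0,0.05,0,0,0,1,0,0,0,0,0,0,1,0,0,0,0,0,0,1,0,0,0,0,0,0,1,0,0,0,0,0,0,1,0,0,0,0,0,0,1,0,0,0,0,0,0,1,0,0,0,0,0,0])

```text
t: 15.45
ee_pos: [617.3, 261.6, 121.5]
orientation: [0.0, 0.128, 0.992, 0.0]
wrist_force: [-4.5, -4.3, 7.2]
opening: 26.7
finger_force: 50.0
```

>>> send_rows(deltas=[1,0,0,0.05,0,0,0,1,0,0,0.05,0,0,0,1,0,0,0,0,0,0,1,0,0,0,0,0,0,2.8,0,0,-0.05,0,0,0,3.5,0,0,0,0,0,0,4.5,0,0,0,0,0,0,6,0,0,0,0,0,0,7,0,0,0,0,0,0,7,0,0,0,0,0,0])

```text
t: 16.7
ee_pos: [617.3, 261.7, 120.2]
orientation: [-0.0, 0.128, 0.992, 0.0]
wrist_force: [0.1, -0.3, 0.3]
opening: 70.1
finger_force: 0.0
```

Run:
```python
from h import *
s=manip.observe(); e=s['ee_pos'];print(s['t'],e,s['opening'],s['wrist_force'])
w=snap('wrist','w4');sc=snap('scene','s4')
def c(i,x,y,w,h,o):return cv2.resize(i[y:y+h,x:x+w],o,interpolation=cv2.INTER_CUBIC)
a=np.hstack([c(sc['frame'],320,130,80,80,(400,400)),c(w['frame'],160,80,320,320,(400,400))])
cv2.imwrite('pics/m4.png',a[:,:,::-1])
```

```text
16.7 [617.29626589 261.73919904 120.16385923] 70.07238966921422 [ 0.14743706 -0.25514982  0.30630067]
```

View pics/m4.png

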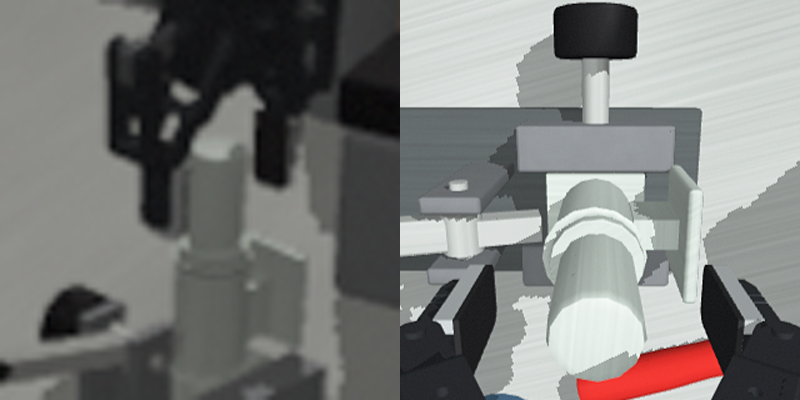

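The scene crop shows the collar sitting on the sleeve rim (crop row about 255), with the fingers clear of the rod end. I'll retreat, close the fingers and take two wrist views of the pin and pad.

>>> send_rows(deltas=[7,0,0,-3,0,0,0,7,0,0,-5,0,0,0,7,-1.2,-3.5,0,0,0,0,3,-1.2,-4,0,0,0,0,0,-1.2,-4,0,0,0,0,0,0,0,0,0,0,0,0,0,0,0,0,0,0,0,0,0,0,0,0,0,0,0,0,0,0,0,0,0,0,0,0,0,0,0], force=60)

```text
t: 18.05
ee_pos: [622.8, 141.8, 200.1]
orientation: [-0.0, 0.128, 0.992, 0.0]
wrist_force: [0.2, -0.7, -0.6]
opening: -0.1
finger_force: 0.0
```

Run:
```python
from h import *
s=manip.observe(); e=s['ee_pos'];print(s['t'],e,s['opening'])
w=snap('wrist','w5'); print(proj(w,[607.4,83.4,90]),proj(w,[574,98,113]))
```

```text
18.05 [622.83994253 141.83093257 200.11011823] -0.11306516722938774
[237.3376436  235.12669388] [234.6989888  191.39244598]
```

>>> send_rows(deltas=[0,0,-4,0,0,0,0,0,0,-4,0,0,0,0,0,0,-4,0,0,0,0,0,0,0,0,0,0,0,0,0,0,0,0,0,0,0,0,0,0,0,0,0,0,0,0,0,0,0,0,0,0,0,0,0,0,0,0,0,0,0,0,0,0,0,0,0,0,0,0,0])

```text
t: 19.35
ee_pos: [592.5, 25.3, 200.2]
orientation: [0.0, 0.128, 0.992, 0.0]
wrist_force: [-0.8, 0.1, -0.1]
opening: -0.2
finger_force: 0.0
```

Run:
```python
from h import *
s=manip.observe(); e=s['ee_pos'];print(s['t'],e,s['opening'])
w=snap('wrist','w6'); a=dict(np.load('pics/w5.npz'))
I=[]
for d in (a,w):
    u,v=proj(d,[600,87,100]); x,y=int(u)-50,int(v)-70
    x=max(0,min(x,640-100)); y=max(0,min(y,330)); print(x,y,proj(d,[607.4,83.4,90]))
    I.append(cv2.resize(d['frame'][y:y+150,x:x+100],(400,600),interpolation=cv2.INTER_CUBIC))
cv2.imwrite('pics/m5.png',np.hstack(I)[:,:,::-1])
```

```text
19.35 [592.45170781  25.25086284 200.20023241] -0.1680070754339965
185 157 [237.3376436  235.12669388]
354 157 [398.56921277 234.88010539]
```

View pics/m5.png

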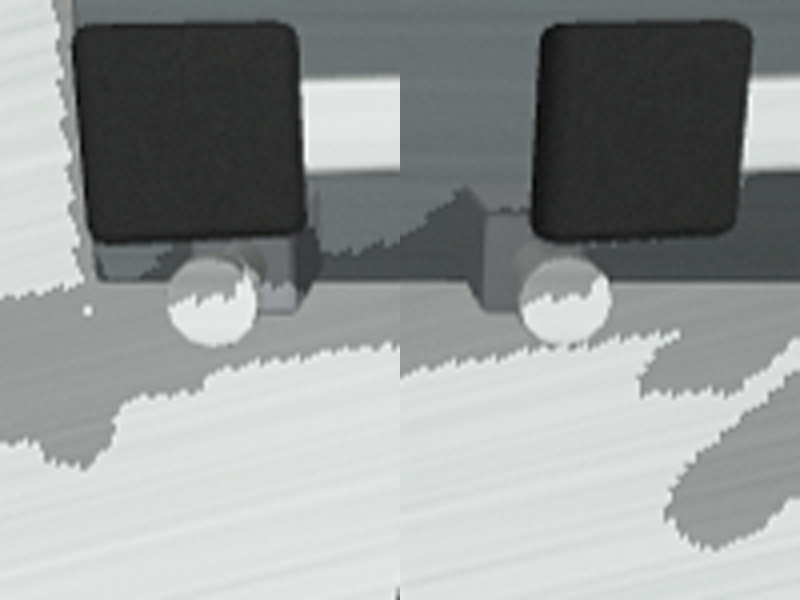

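Run:
```python
from h import *
a=dict(np.load('pics/w5.npz'));b=dict(np.load('pics/w6.npz'))
for n,p,q in [('pin',(212.5,302),(165.5,302)),('pad FL',(75,25),(142,25)),('FLb',(75,25),(160,25)),('FR',(297,25),(350,25)),('NR',(305,232),(336,230)),('NL',(90,238),(136,238)),('NLb',(90,238),(152,238))]:
    print(n,tri((a,185+p[0]/4,157+p[1]/4),(b,354+q[0]/4,157+q[1]/4)).round(1))
print('diam',91/4*0.766)
```

```text
pin [607.1  82.5  83.1]
pad FL [551.8  83.7 110.6]
FLb [551.9  85.5 116.1]
FR [561.1 117.7 106.2]
NR [594.2 109.2 108.5]
NL [585.4  75.3 113.6]
NLb [584.7  77.1 118.6]
diam 17.4265
```

The two wrist views put the pin at about (238,232.5) and (395.4,232.5), and both show the pad corners. The pin top triangulates to about 83.1 mm. The pad, known to be at 113 mm, comes out at 112.4 mm, so the pin is about 83.7 mm. I'll go above the pad.

>>> send_rows(deltas=[0,1.2,2,0,0,0,0,0,1.2,2,0,0,0,0,0,1.25,1.94,0,0,0,0,0,0,0,4,0,0,0,0,0,0,2.5,0,0,0,0,0,0,1,0,0,0,0,0,0,0.4,0,0,0,0,0,0,0,0,0,0,0,0,0,0,0,0,0,0,0,0,0,0,0,0])

```text
t: 20.65
ee_pos: [572.5, 92.0, 121.8]
orientation: [0.0, 0.128, 0.992, 0.0]
wrist_force: [0.3, -0.5, 0.2]
opening: -0.0
finger_force: 0.0
```

>>> send_rows(deltas=[0,0,0,0.3,0,0,0,0,0,0,0.3,0,0,0,0,0,0,0.3,0,0,0,0,0,0,0.3,0,0,0,0,0,0,0.3,0,0,0,0,0,0,0.3,0,0,0,0,0,0,0,0,0,0,0,0,0,0,0,0,0,0,0,0,0,0,0,0,0,0,0,0,0,0,0])

```text
t: 21.9
ee_pos: [572.5, 91.4, 103.5]
orientation: [0.0, 0.128, 0.992, -0.0]
wrist_force: [-0.7, -2.3, 6.5]
opening: -0.1
finger_force: 2.8
```

>>> send_rows(deltas=[0,0,0,0.3,0,0,0,0,0,0,0.3,0,0,0,0,0,0,0.3,0,0,0,0,0,0,0.3,0,0,0,0,0,0,0.3,0,0,0,0,0,0,0.2,0,0,0,0,0,0,0.1,0,0,0,0,0,0,0,0,0,0,0,0,0,0,0,0,0,0,0,0,0,0,0,0])

```text
t: 23.15
ee_pos: [572.4, 90.0, 85.6]
orientation: [0.0, 0.129, 0.992, -0.001]
wrist_force: [-4.3, -6.8, 9.2]
opening: -0.2
finger_force: 4.9
```

Run:
```python
from h import *
s=manip.observe(); e=s['ee_pos'];print(s['t'],e,s['wrist_force'])
w=snap('wrist','w7');sc=snap('scene','s7')
print(proj(w,[572.3,92,84]),proj(sc,[572.3,92,84]))
def c(i,x,y,w,h,o):return cv2.resize(i[y:y+h,x:x+w],o,interpolation=cv2.INTER_CUBIC)
a=np.hstack([c(sc['frame'],285,185,80,80,(400,400)),c(w['frame'],220,180,200,200,(400,400))])
cv2.imwrite('pics/m7.png',a[:,:,::-1])
```

```text
23.15 [572.40421843  90.02980264  85.64757294] [-4.2675128  -6.81227051  9.18220361]
[322.28827392 297.63191759] [311.46498125 211.89402146]
```

View pics/m7.png

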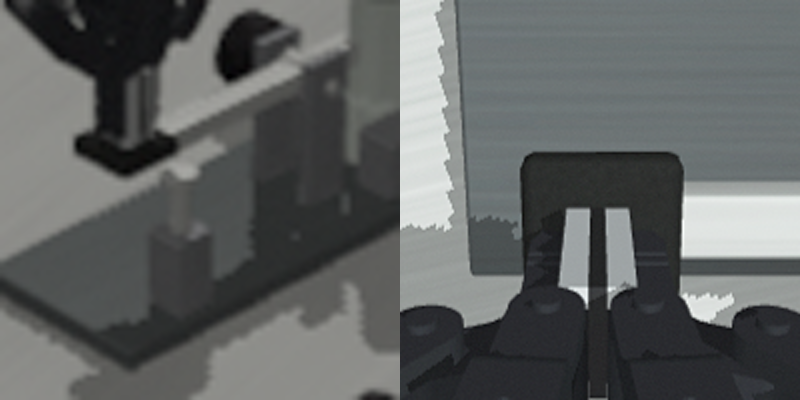

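Run:
```python
from h import *
sc=dict(np.load('pics/s7.npz'));vx=np.array([.967,-.254,0]);vy=np.array([.254,.967,0])
for z in (80,83.7,87): print('pin',z,((proj(sc,[607.1,82.5,z])-[285,185])*5).round(1))
for z in (82,85.6):
  for i,j in ((-18,-18),(18,-18),(18,18),(-18,18)):
    print('pad',z,i,j,((proj(sc,np.array([572.3,92,z])+i*vx+j*vy)-[285,185])*5).round(1))
# bright pin head rows and pad edge columns
g=cv2.cvtColor(sc['frame'],cv2.COLOR_RGB2GRAY)
print(g[213:226,315:329]); print(g[206:224,300:322:2])
```

```text
pin 80 [186.8 171.2]
pin 83.7 [186.8 164.2]
pin 87 [186.8 157.8]
pad 82 -18 -18 [ 76.8 137.8]
pad 82 18 -18 [130.7 166.6]
pad 82 18 18 [188.  138.7]
pad 82 -18 18 [134.  110.8]
pad 85.6 -18 -18 [ 76.6 131. ]
pad 85.6 18 -18 [130.6 159.7]
pad 85.6 18 18 [188.  131.9]
pad 85.6 -18 18 [133.9 104. ]
[[ 20  28  27  22  18  53  78  85  96 113 130 142 134 117]
 [ 17  19  20  18  16  49  91 112 128 141 143 143 144 144]
 [ 15  16  15  16  34  84 126 141 142 143 144 144 141 133]
 [ 15  14  35  70  98 124 141 141 141 144 140 132 119  94]
 [ 34  70 101 129 147 148 149 148 143 136 118  94  78  78]
 [ 98 122 137 139 150 160 160 161 155 127  82  78  78  78]
 [141 135 115  96 123 155 164 164 159 133  84  78  79  78]
 [141 128 101  96  96 124 150 148 135 102  77  79  79  79]
 [131 117  85  91  95  94  93  88  81  78  78  79  79  78]
 [ 97  94  81  84  86  89  87  84  79  79  79  78  78  78]
 [ 79  79  79  80  84  87  86  80  75  78  78  78  78  78]
 [ 80  80  79  81  85  88  86  81  77  78  79  78  78  77]
 [ 80  79  79  81  85  88  86  81  77  79  78  78  78  78]]
[[142 142  43  21  21  64  69  62  82 142 148]
 [142 142  44  18  19  64  69  57  90 145 156]
 [142 142  54  21  21  63  68  58 108 151 156]
 [143 142  60  21  21  63  69  59 123 156 161]
 [143 128  38  19  19  65  68  58 115 156 157]
 [126  75  26  34  17  63  70  59  47 130 118]
 [ 59  27  27  47  34  71  73  50  31  34  69]
 [ 18  26  24  24  48  86  63  22  28  22  53]
 [ 18  21  23  20  32  72  29  17  19  18  49]
 [ 55  19  20  19  15  16  17  15  16  16  84]
 [113  58  15  18  18  18  17  17  14  70 124]
 [141 114  57  15  18  18  16  15  70 129 148]
 [141 141 113  42  17  14  14  71 122 139 160]
 [141 141 141 102  39  14  71 125 135  96 155]
 [141 141 142 142 101  81 124 141 128  96 124]
 [141 142 142 143 142 131 141 136 117  91  94]
 [141 142 142 141 141 141 136 118  94  84  89]
 [142 142 141 142 141 137 117  93  79  80  87]]
```

The scene crop shows the pad level under the fingertips. The pad and pin pixel biases agree (−6.6,+5 and −6.8,+3.8), which confirms the pin is about 2 mm below the present pad height. I'll press a further 2 mm.

>>> send_rows(deltas=[0,0,0,0.1,0,0,0,0,0,0,0.1,0,0,0,0,0,0,0,0,0,0,0,0,0,0,0,0,0,0,0,0,0,0,0,0,0,0,0,0,0,0,0,0,0,0,0,0,0,0,0,0,0,0,0,0,0,0,0,0,0,0,0,0,0,0,0,0,0,0,0])

```text
t: 24.5
ee_pos: [572.4, 90.0, 83.7]
orientation: [0.0, 0.129, 0.992, -0.001]
wrist_force: [-3.6, -6.8, 10.9]
opening: -0.2
finger_force: 5.4
```

Run:
```python
from h import *
s=manip.observe(); print(s['t'],s['ee_pos'],s['wrist_force'],np.abs(s['dq']).max())
a=dict(np.load('pics/s4.npz'));b=snap('scene','s8')
g=[cv2.cvtColor(x['frame'],cv2.COLOR_RGB2GRAY).astype(int) for x in (a,b)]
# seated rod end and bystanders unchanged
print('rod',np.abs(g[0]-g[1])[178:205,352:385].mean(),'trivet',np.abs(g[0]-g[1])[240:340,180:280].mean(),'others',np.abs(g[0]-g[1])[230:360,320:420].mean())
```

```text
24.5 [572.43192316  90.03410831  83.72271692] [-3.62054241 -6.8417377  10.91989959] 0.001468982386246802
rod 0.9169472502805837 trivet 2.023 others 15.092615384615385
```

View pics/s8.png

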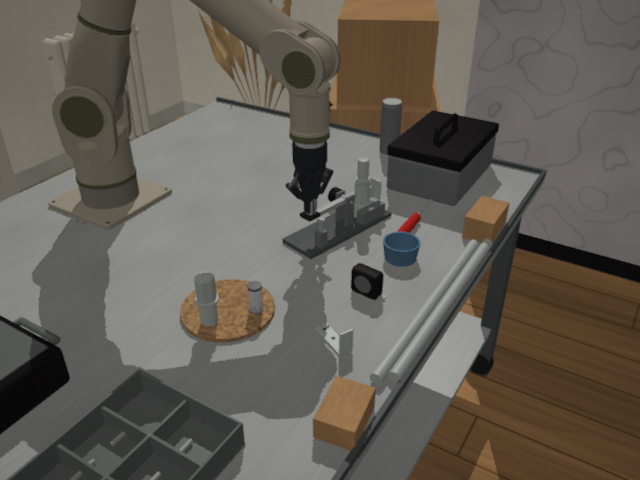

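The rod end is seated at (363,180) and the gripper is holding the pad at (310,213). The bystanders are where they were; only the arm's shadow has moved. Handing in.

```bash
python3 -c "
from bench import manip
print(manip.job_done())"
```

```text
the job is handed in; nothing more can be done
None
```

I handed the job in at about 24.5 s: the slim end is fully home in the sleeve and released, and the gripper is holding the lever pad steadily at 83.7 mm, level with the setting pin to within about 1 mm by my measurements; the hand-in gave no verdict.

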